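# Fill the leaning disc tube up to its sliding window

### The job

Stack loose wooden discs inside the leaning white plastic tube until the top of the stack lies inside the opening of the dark sliding frame on the tube's side. Pick thin and thick discs so that it comes out right, and leave those you do not need lying on the bench. Leave the frame where it is set and do not shift the other toys on the bench or knock them over.

Things in the scene. Friction and masses are not known exactly. Their poses are not given: they have to be found in the camera images.
- stand: fixed wooden stand of the leaning tube: a base board 160 (x) x 130 (y) x 18 mm, origin under its middle at the bench; two cheeks beside the tube's foot rise to 80 mm height at 40 to 52 mm either side (y). The tube leans towards its -x
- tube_floor (a point): middle of the inner floor of the round white plastic tube, which leans 28 degrees from vertical, open at its upper end, with a 25 mm slit up its upper side. Bore 65 mm, wall 6 mm, 150 mm deep. z points up along the tube's axis, x square to it to the slit's side (opposite to the lean), y sideways. The bore is smooth: a disc let go in the mouth slides down by itself
- tube_mouth (a point): centre of the tube's open end, in the plane of its rim, 150 mm along the axis from the inner floor; axes as for the tube floor
- mark (a point): middle of the opening of the dark wooden frame (54 x 34 mm outside; opening 20 mm tall along the tube) across the slit, 42.5 mm from the tube's axis. It slides stiffly and is set 70 to 125 mm above the inner floor, along the tube's axis (z). The top of the stack should come within 10 mm of this point's height along the tube
- thin_a_mid (a point): thin plain light-wood disc, 60 mm in diameter, 30 mm thick, lying flat on the bench, loose; this point is its centre, half-way up; z is its axis
- thin_b_mid (a point): thin plain light-wood disc, 60 mm in diameter, 30 mm thick, lying flat on the bench, loose; this point is its centre, half-way up; z is its axis
- thick_a_mid (a point): thick plain light-wood disc, 60 mm in diameter, 45 mm thick, lying flat on the bench, loose; this point is its centre, half-way up; z is its axis
- thick_b_mid (a point): thick plain light-wood disc, 60 mm in diameter, 45 mm thick, lying flat on the bench, loose; this point is its centre, half-way up; z is its axis
- duck: bystander: pull-along wooden duck on a wheeled board, loose: 130 mm long along its x (head towards its -x), 65 mm wide, 125 mm high; origin at the bench under its middle
- ring: bystander: white plastic stacking ring, loose: 90 mm outside, 44 mm hole, 25 mm high; origin at the bench under its centre
- pan: bystander: aluminium toy saucepan, loose: 90 mm across, 50 mm high, origin at the bench under the middle of the pot; its handle is a 12 mm bar reaching along its -y to 131 mm from the origin, at 42 to 54 mm height
- bridge: bystander: tan wooden bridge piece (arch), loose: 110 mm long along its x, 40 mm wide, 55 mm high; origin at the bench under its middle
There are look-alikes about, which are no part of the job. Leave any green look-alike of the part that bears thick_b_mid alone.

How it is judged:
By the outcome, as a careful person would: the job done as asked, in the order asked, and still so for the second after the job is handed in, with the robot touching nothing.
It also fails if it takes over 59 s, if anything falls off the work surface, if the arm or the gripper's body presses on something with over 40 N, if the wrist force passes 120 N, or if a joint passes its speed limit or range.

### The arm

A 7-joint arm with a two-finger parallel gripper is mounted at the origin on the work surface. World frame = base frame: x ahead of the robot, y to its left, z up, the work surface at z = 0. Lengths are in mm, angles in rad, forces in N, time in s.
With the tool pointing down it reaches from about 400 to 875 mm from the base axis. Payload 4.4 kg.
Tool frame: the origin (TCP) lies at the very end of the fingers, on their centre line; the grasp point (between the pads) lies 19 mm behind it; z points along the fingers, x is the direction in which the jaws open and shut, and the axes are right-handed (so a half turn about z gives the same grasp; the last joint's range is limited). The gripper opens to 85 mm and grips with 20 to 120 N. Pads are 22 mm wide; open, the fingers measure 114 mm over their backs; the gripper's body (76 mm by 85 mm) begins 54 mm behind the grasp point. The pads swing forward as they close: fully open they stand 13 mm farther back than shut.
Start: joints at [1.152, 0.628, 0.038, 1.517, -0.027, 0.996, -0.02], TCP at [224.62, -609.97, 231.313] pointing down, gripper open.
Joint ranges: [-3.06, 3.06], [-0.37, 2.12], [-1.25, 1.32], [0.18, 2.47], [-1.1, 4.24], [0.23, 1.98], [-2.94, 2.94]. Speed limits (rad/s): [2.57, 2.57, 3.14, 3.14, 3.14, 3.14, 3.14].

### API

Orientations are given as [roll, pitch, yaw] about the fixed x, y, z axes, in that order (R = Rz(yaw) Ry(pitch) Rx(roll)).
In Python, from cell import telemetry, get_image, get_calibration, ctrl gives the robot as it stands. The module is installed in compiled form; this text tells all that it offers.
- The arm moves only by the tool arm_command, never from a script. Its arguments are lists of equal length, an entry for each row: "rot": the turn, a rotation vector about the world's x, y, z in degrees, a list of three; "slide": the shift along the world's x, y, z in mm, a list of three; "gripper": the finger opening in mm, from 0 to 85.4. A call has 1 to 5 rows; each row shifts and turns the pose as measured when the row begins; what a row does not reach is not made up. A row lasts 1/12 s, in which the tool goes at most 41.7 mm and 7.16 degrees, less where a joint would pass 70% of its speed; a pose out of reach is approached as far as the arm can. A call with a gripper value outside its range is refused whole. The fingers move at their own pace and stop on an object; the grip force is fixed at half the most. Time passes only in rows, so rows that do not move let the fingers close. It gives the time, the measured TCP pose, the force and the opening at its end, in the units of the state.
- telemetry.read_state(): the state, without advancing time (a new reading comes with each control period).
- get_image(name): name is "side" or "top" or "wrist"; returns (picture, depth): 384x512x3 uint8, red, green, blue; 384x512 float32, mm along the optical axis (not along the pixel's ray), 0 where there is no reading.
- get_calibration(name): a dict with "fx", "fy", "cx", "cy" (pixels), "xyz" and "attitude" of the camera in the world. Camera axes: x right, y up, looking along -z (the intrinsics and any distortion apply to the point x, -y, -z); pixel columns grow to the right and rows downward; lengths in mm; the calibration is good to about 2 mm. A picture is of the moment at which its call begins: read the wrist's pose just before it. get_calibration takes no time and is no camera call; for the wrist camera it gives the pose at the moment of the call.
- ctrl.finish_job(): hands the job in, once; it reports no verdict.
The state is a dict: "clock": time; "qpos": joint angles; "qd": joint speeds; "tau": joint torques, N m; "eef_pos": TCP position; "tool_rot": TCP orientation; "force": force on the tool from outside, world axes, zero at the start; "torque": the same for the moment, N m; "width": finger opening in mm.
Only numpy, scipy, OpenCV 4.12 (cv2) and the standard library are available. Lean on these libraries where they do the work, as an engineer would, in place of code of your own. Each camera call takes 0.05 s, during which the arm holds its last target.

## Working session

There is one attempt and no reset: what is moved stays moved. The work goes in short steps, Python scripts to look and compute and a tool call to move; the robot and the scene stay as the last step left them, time stands still between calls to the robot, and variables do not carry over. Pictures are saved under pics/ and viewed, and the job is handed in when it is done.

Besides the shell and the picture viewer there is one more tool, called after ">>>" as a command line: name --argument value ..., lists and objects as JSON in quotes. arm_command: Moves the arm, as the interface text tells. Its arguments: {"type":"object","properties":{"rot":{"type":"array"},"slide":{"type":"array"},"gripper":{"type":"array"}},"required":["rot","slide","gripper"]}

```bash
mkdir -p pics; ls; python3 - <<'E'
from cell import telemetry, get_image, get_calibration, ctrl
import cv2, numpy as np
s=telemetry.read_state(); print(s['clock'],s['eef_pos'],s['tool_rot'],s['width'],s['force'])
for n in ['side','top','wrist']:
    c=get_calibration(n); print(n,c)
    im,d=get_image(n); np.savez('%s0.npz'%n,im=im,d=d,**{k:np.array(v) for k,v in c.items()})
    cv2.imwrite('pics/%s0.png'%n,im[:,:,::-1])
    print(d.min(),d.max())
print(telemetry.read_state()['clock'])
E
```

```text
pics
0.0 [ 224.39362683 -609.3722548   230.395082  ] [ 3.14156843e+00  1.88635992e-03 -1.21800519e+00] 85.51188945530758 [ 0.590808    0.08324186 -0.11602423]
side {'fx': 441.8255950193131, 'fy': 441.8255950193131, 'cx': 253.16303018598248, 'cy': 192.1346189564799, 'xyz': array([ 74.28222803, 598.62376487, 984.51303197]), 'attitude': array([ 0.71230079, -0.01340795, -2.48495266])}
0.0 3515.0955
top {'fx': 399.22250916749385, 'fy': 399.22250916749385, 'cx': 253.69289548063486, 'cy': 194.9782458925966, 'xyz': array([ 300.13949094,    6.55903506, 1261.72484777]), 'attitude': array([ 0.208518  , -0.00227469, -1.62240111])}
0.0 2315.7686
wrist {'fx': 302.68076210489454, 'fy': 302.68076210489454, 'cx': 252.02727616068597, 'cy': 189.8961421957606, 'xyz': array([ 290.25313185, -585.23343855,  372.83991872]), 'attitude': array([-2.81308823e-01,  8.75840387e-04, -1.21856141e+00])}
0.0 1435.0443
0.15
```

View pics/side0.png

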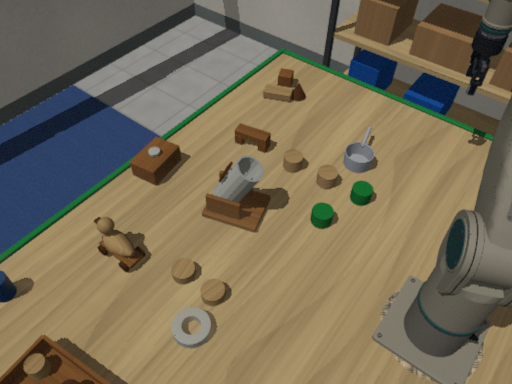

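View pics/top0.png

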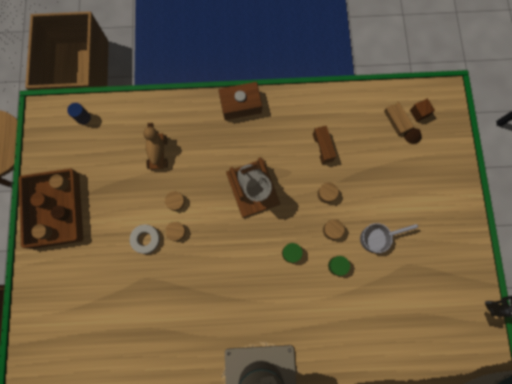

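View pics/wrist0.png

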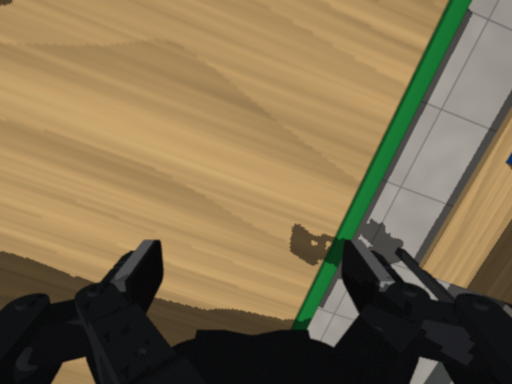

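The top view shows the loose plain discs at about (176,201), (176,232), (329,192) and (334,230). The green look-alikes are at (293,253) and (340,266). The tube is near (255,185), with the dark frame on its far side at (260,163). Next I'll get metric positions.

```bash
cat > h.py <<'E'
import numpy as np, cv2
from scipy.spatial.transform import Rotation as Ro
def load(n): 
    return dict(np.load('%s.npz'%n))
def grab(n,tag):
    from cell import get_image,get_calibration
    c=get_calibration(n); im,d=get_image(n)
    np.savez('%s.npz'%tag,im=im,d=d,**{k:np.array(v) for k,v in c.items()})
    cv2.imwrite('pics/%s.png'%tag,im[:,:,::-1]); return load(tag)
def R(c): return Ro.from_euler('xyz',c['attitude']).as_matrix()
def world(c):
    d=c['d']; v,u=np.mgrid[:d.shape[0],:d.shape[1]]
    p=np.stack([(u-c['cx'])/c['fx']*d,-(v-c['cy'])/c['fy']*d,-d],-1)
    return p@R(c).T+c['xyz']
def ray(c,u,v,z):
    r=R(c)@np.array([(u-c['cx'])/c['fx'],-(v-c['cy'])/c['fy'],-1]); t=(z-c['xyz'][2])/r[2]; return c['xyz']+t*r
def proj(c,P):
    q=(np.atleast_2d(P)-c['xyz'])@R(c); return np.stack([c['cx']+c['fx']*q[:,0]/-q[:,2],c['cy']-c['fy']*q[:,1]/-q[:,2]],-1)
E
python3 - <<'E'
from h import *
for n in ['top0','side0']:
    c=load(n); W=world(c); z=W[...,2]
    ok=(c['d']>0)&(z>12)&(z<300)&(W[...,0]>150)&(W[...,0]<1000)&(abs(W[...,1])<600)
    b=W[(abs(z)<12)&(W[...,0]>300)&(W[...,0]<800)&(abs(W[...,1])<400)]; print(n,'bench z',np.median(b[:,2]))
    k,l,st,ce=cv2.connectedComponentsWithStats(ok.astype(np.uint8))
    for i in range(1,k):
        if st[i,4]<60: continue
        m=l==i; h=np.percentile(z[m],90); t=m&(z>h-6); 
        mid=lambda a:(np.percentile(a,1)+np.percentile(a,99))/2
        ct=cv2.minEnclosingCircle(W[t][:,:2].astype(np.float32))
        print(ce[i].round(),st[i,4],'h',h.round(1),'top ctr',np.round(ct[0],1),'r',round(ct[1],1),'rgb',np.median(c['im'][t],0))
E
```

```text
top0 bench z 0.618925438411452
[240. 100.] 1241 h 64.9 top ctr [882.8  18.3] r 74.3 rgb [88. 53. 27.]
[421. 109.] 305 h 53.0 top ctr [ 821.2 -579.6] r 34.0 rgb [85. 48. 22.]
[402. 121.] 661 h 34.6 top ctr [ 785.4 -512.3] r 70.3 rgb [120.  88.  51.]
[ 78. 112.] 331 h 72.2 top ctr [862.5 548.6] r 24.7 rgb [27. 42. 71.]
[155. 147.] 801 h 116.5 top ctr [753.7 297.4] r 20.9 rgb [99.  73.  42.5]
[324. 143.] 528 h 58.7 top ctr [ 717.6 -244.6] r 57.3 rgb [87. 52. 26.]
[252. 187.] 1982 h 161.7 top ctr [566.4 -15.8] r 49.1 rgb [98. 92. 82.]
[ 73. 206.] 719 h 52.0 top ctr [556.7 578. ] r 116.7 rgb [81.  47.5 23. ]
[ 62. 182.] 104 h 50.0 top ctr [634.5 597.7] r 18.6 rgb [108.  79.  45.]
[327. 192.] 324 h 48.7 top ctr [ 558.7 -242.5] r 29.9 rgb [123.  91.  53.]
[174. 200.] 294 h 33.3 top ctr [557.9 242. ] r 29.3 rgb [128.  95.  55.]
[ 62. 212.] 165 h 51.3 top ctr [535. 595.] r 21.1 rgb [48. 28. 15.]
[333. 229.] 332 h 48.6 top ctr [ 441.1 -249.3] r 30.1 rgb [123.  91.  53.]
[175. 230.] 307 h 33.2 top ctr [461.7 241.2] r 29.8 rgb [129.5  96.   56. ]
[385. 235.] 409 h 52.7 top ctr [ 416.6 -417.4] r 
[... 906 characters left out ...]
4.3 -16.3] r 43.6 rgb [128. 127. 119.]
[327. 176.] 378 h 46.1 top ctr [ 435.1 -249.2] r 31.9 rgb [145. 119.  79.]
[362. 192.] 409 h 46.8 top ctr [ 323.3 -255.7] r 32.1 rgb [ 24. 105.  45.]
[322. 214.] 445 h 46.2 top ctr [ 369.9 -115.7] r 30.8 rgb [ 24. 105.  45.]
[118. 244.] 1299 h 112.9 top ctr [748.6 299.3] r 19.9 rgb [127. 103.  69.]
[183. 270.] 469 h 31.2 top ctr [552.1 242.7] r 30.8 rgb [147. 120.  80.]
[  6. 287.] 316 h 68.1 top ctr [847.5 538.2] r 20.0 rgb [41. 60. 91.]
[213. 291.] 504 h 31.0 top ctr [455.7 242.3] r 30.0 rgb [147. 120.  80.]
[191. 327.] 990 h 26.2 top ctr [437.3 338.4] r 45.6 rgb [152. 149. 138.]
[ 59. 357.] 853 h 50.1 top ctr [569.4 568.5] r 99.5 rgb [112.  74.  40.]
```

```bash
python3 - <<'E'
from h import *
a=load('top0')['im'][145:225,215:295]; b=load('side0')['im'][145:240,190:285]
a=cv2.resize(a,(400,400),interpolation=cv2.INTER_CUBIC); b=cv2.resize(b,(400,400),interpolation=cv2.INTER_CUBIC)
cv2.imwrite('pics/z.png',np.clip(np.hstack([a,b])[:,:,::-1]*1.6,0,255).astype(np.uint8))
for n in ['top0','side0']:
    c=load(n);W=world(c);z=W[...,2]
    m=(abs(z-18)<5)&(W[...,0]>450)&(W[...,0]<720)&(abs(W[...,1]+10)<130)&(c['d']>0)
    P=W[m][:,:2].astype(np.float32); print(n,m.sum(),cv2.minAreaRect(P))
    # by 20 mm height slabs
    for h in range(20,190,15):
        mm=(z>h)&(z<h+15)&(W[...,0]>440)&(W[...,0]<720)&(abs(W[...,1]+10)<130)&(c['d']>0)
        if mm.sum(): print(h,mm.sum(),W[mm].min(0).round(),W[mm].max(0).round(),W[mm].mean(0).round())
E
```

```text
top0 765 ((590.1259155273438, -6.989463806152344), (160.77023315429688, 130.15921020507812), 16.96550750732422)
20 248 [497. -83.  20.] [677.  75.  35.] [565.  -2.  24.]
35 168 [548. -34.  35.] [667.  53.  50.] [616.  -2.  42.]
50 90 [548. -36.  50.] [656.  60.  65.] [615.   4.  58.]
65 150 [548. -64.  65.] [669.  59.  80.] [608.   2.  76.]
80 157 [551. -58.  80.] [668.  59.  95.] [601.   7.  84.]
95 44 [552. -39.  95.] [623.  33. 109.] [574. -12. 102.]
110 58 [543. -44. 110.] [625.  30. 125.] [569. -15. 117.]
125 95 [537. -46. 126.] [632.  28. 140.] [587.  -9. 132.]
140 116 [528. -48. 141.] [626.  26. 155.] [580.  -8. 149.]
155 124 [517. -54. 155.] [618.  24. 170.] [549. -20. 162.]
170 82 [522. -55. 170.] [596.  21. 185.] [562. -14. 178.]
185 49 [554. -44. 185.] [588.  18. 196.] [574. -10. 190.]
side0 1019 ((583.4589233398438, -5.974456787109375), (160.2616424560547, 131.68515014648438), 17.012632369995117)
20 184 [505. -80.  20.] [634.  67.  35.] [572.  20.  26.]
35 117 [540. -59.  35.] [638.  61.  50.] [584.  40.  43.]
50 150 [541.  -4.  50.] [647.  63.  65.] [595.  41.  58.]
65 282 [542. -39.  65.] [665.  62.  80.] [594.  35.  74.]
80 132 [543. -33.  80.] [660.  61.  95.] [588.  29.  86.]
95 123 [539. -43.  95.] [626.  34. 110.] [579.  17. 103.]
110 169 [530. -47. 110.] [618.  32. 125.] [572.  -2. 118.]
125 223 [524. -48. 125.] [624.  30. 140.] [572.  -5. 133.]
140 271 [517. -52. 140.] [618.  27. 155.] [567.  -9. 148.]
155 276 [512. -58. 155.] [609.  27. 170.] [549. -14. 162.]
170 163 [521. -56. 170.] [591.  23. 185.] [559. -11. 177.]
185 53 [551. -45. 185.] [582.  19. 195.] [569.  -8. 189.]
```

View pics/z.png

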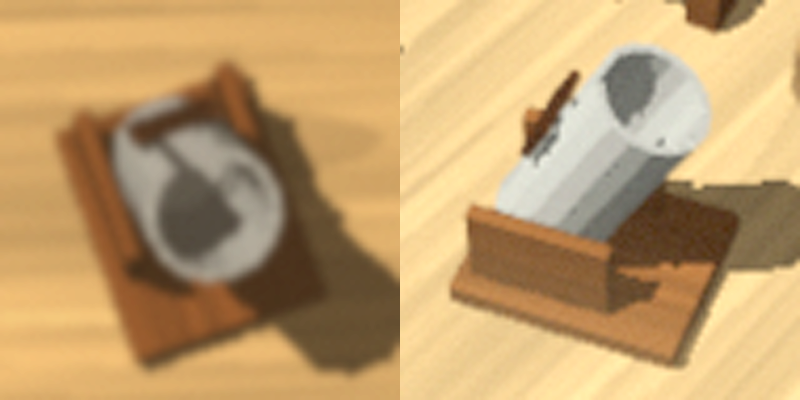

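```bash
cat >> h.py <<'E'
from scipy.optimize import least_squares
def tubefr(yaw=17.0,lean=28.0):
    y,l=np.radians([yaw,lean]); a=np.array([-np.sin(l)*np.cos(y),-np.sin(l)*np.sin(y),np.cos(l)])
    x=np.array([np.cos(l)*np.cos(y),np.cos(l)*np.sin(y),np.sin(l)]); return np.stack([x,np.cross(a,x),a],1)
E
python3 - <<'E'
from h import *
T=tubefr()
for n,off in [('top0',[-3,0.5,-1.5]),('side0',[3,-.5,0])]:
    c=load(n);W=world(c)+np.array(off);im=c['im'].astype(float)
    base=np.array([586.8,-6.5,0]); Q=(W-base)@T
    m=(c['d']>0)&(W[...,2]>86)&(abs(W[...,0]-570)<100)&(abs(W[...,1]+10)<100)
    sat=(im.max(-1)-im.min(-1))/im.max(-1)
    br=m&(sat>.45); wh=m&(sat<.3)
    print(n,'white a max',np.percentile(Q[wh][:,2],[50,90,95,98,99,100]).round(1),'brown',br.sum(), Q[br].min(0).round(1),Q[br].max(0).round(1),np.percentile(Q[br][:,2],[5,50,95]).round(1))
    rim=wh&(Q[...,2]>np.percentile(Q[wh][:,2],98)-6)
    P=Q[rim]; f=lambda p:np.hypot(P[:,0]-p[0],P[:,1]-p[1])-35.5
    s=least_squares(f,[P[:,0].mean(),P[:,1].mean()],loss='soft_l1'); print('rim fit',s.x.round(1),'res',f(s.x).std().round(1),len(P), np.median(P[:,2]))
    out=wh&(Q[...,2]<np.percentile(Q[wh][:,2],98)-10)
    P=Q[out]; f=lambda p:np.hypot(P[:,0]-p[0],P[:,1]-p[1])-38.5
    s=least_squares(f,s.x,loss='soft_l1'); print('body fit',s.x.round(1),len(P))
    fr=br&(np.hypot(Q[...,0]-s.x[0],Q[...,1]-s.x[1])>36)
    print('frame',Q[fr].min(0).round(1),Q[fr].max(0).round(1)); np.set_printoptions(suppress=True)
    i=np.argsort(Q[br][:,2]); print(Q[br][i][::8].round(0).tolist())
E
```

```text
top0 white a max [150.2 175.  176.6 178.  178.4 179. ] brown 60 [ 72.3 -29.9  67.4] [ 95.   23.7 129.3] [ 96.6 120.7 126.6]
rim fit [48.1  0.1] res 1.9 138 174.38308259682384
body fit [53.7 -0.2] 330
frame [ 86.4 -26.6  96.7] [ 95.   23.7 129.3]
[[72.0, -30.0, 67.0], [90.0, -14.0, 98.0], [94.0, -19.0, 113.0], [86.0, 15.0, 120.0], [92.0, 23.0, 121.0], [88.0, -25.0, 122.0], [90.0, -4.0, 125.0], [92.0, 2.0, 127.0]]
side0 white a max [138.9 173.5 175.  176.1 176.9 178.2] brown 57 [ 88.9 -28.6  93.9] [ 94.1  26.8 128.4] [ 96.2 121.7 126.5]
rim fit [48.5 -0. ] res 2.3 203 174.24782043965098
body fit [47.9 -0.1] 993
frame [ 88.9 -28.6  93.9] [ 94.1  26.8 128.4]
[[94.0, 8.0, 94.0], [92.0, -10.0, 99.0], [93.0, -20.0, 105.0], [91.0, -27.0, 119.0], [90.0, 25.0, 123.0], [89.0, -5.0, 124.0], [93.0, 2.0, 125.0], [92.0, 0.0, 128.0]]
```

>>> arm_command --rot '[[0,0,0],[0,0,0],[0,0,0],[0,0,0],[0,0,0]]' --slide '[[26,28,0],[26,28,0],[26,28,0],[26,28,0],[26,28,0]]' --gripper '[85,85,85,85,85]'

```text
clock: 0.57
eef_pos: [345.5, -472.6, 228.4]
tool_rot: [3.132, -0.0, -1.24]
force: [0.6, -0.2, 0.0]
width: 85.5
```

>>> arm_command --rot '[[0,0,0],[0,0,0],[0,0,0],[0,0,0],[0,0,0]]' --slide '[[26,28,0],[26,28,0],[26,28,0],[26,28,0],[26,28,0]]' --gripper '[85,85,85,85,85]'

```text
clock: 0.98
eef_pos: [479.4, -324.4, 227.6]
tool_rot: [3.131, 0.002, -1.241]
force: [0.1, -0.4, 0.3]
width: 85.2
```

>>> arm_command --rot '[[0,0,0],[0,0,0]]' --slide '[[20,20,0],[0,0,0]]' --gripper '[85,85]'

```text
clock: 1.15
eef_pos: [507.2, -293.4, 227.1]
tool_rot: [3.137, 0.006, -1.228]
force: [0.4, 0.6, 0.2]
width: 84.9
```

```bash
python3 - <<'E'
from h import *
from cell import telemetry
s=telemetry.read_state(); print(s['eef_pos'],s['tool_rot'],abs(np.array(s['qd'])).max())
c=grab('wrist','w1'); W=world(c); z=W[...,2]; im=c['im'].astype(int)
print('bench',np.median(z[(abs(z)<10)]))
m=(z>12)&(z<130)&(c['d']>0)&(im.max(-1)>60)
k,l,st,ce=cv2.connectedComponentsWithStats(m.astype(np.uint8))
for i in range(1,k):
    if st[i,4]<200: continue
    q=l==i; h=np.percentile(z[q],80); t=q&(abs(z-h)<5); ct=cv2.minEnclosingCircle(W[t][:,:2].astype(np.float32))
    print(ce[i].round(),st[i,4],h.round(1),np.round(ct[0],1),round(ct[1],1),np.median(im[t],0))
E
```

```text
[ 507.1858757  -293.41420234  227.08331254] [ 3.13660326  0.00589566 -1.22795359] 0.034804238533333434
bench -0.3339939755782666
[17. 56.] 1742 18.0 [535.7 -14.8] 37.6 [121.  75.  38.]
[224. 108.] 2653 45.2 [ 556.5 -243.1] 29.9 [176. 136.  86.]
[199. 207.] 2296 45.1 [ 438.9 -250.5] 30.1 [174. 134.  84.]
[ 71. 222.] 1982 45.0 [ 374.1 -116.9] 30.0 [ 24. 115.  45.]
[292. 269.] 2722 48.4 [ 406.2 -385.4] 53.0 [121. 121. 123.]
[178. 288.] 1636 45.1 [ 328.2 -257.2] 30.1 [ 23. 115.  46.]
```

View pics/w1.png

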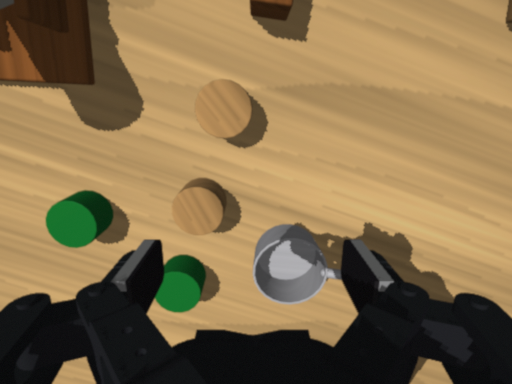

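The wrist view is sharp. The thick discs are at (224,108), which is world (556.5,-243), and (199,207), which is world (439,-250.5). Both tops are at 45 mm. I'll go to the first one.

>>> arm_command --rot '[[0,0,0],[0,0,0],[0,0,0],[0,0,0],[0,0,0]]' --slide '[[26,26,-5],[23,24,-20],[0,0,-40],[0,0,-40],[0,0,0]]' --gripper '[85,85,85,85,85]'

```text
clock: 1.62
eef_pos: [553.0, -251.8, 121.4]
tool_rot: [3.136, -0.003, -1.237]
force: [-1.5, 0.8, -0.8]
width: 84.9
```

>>> arm_command --rot '[[0,0,0],[0,0,0],[0,0,0],[0,0,0],[0,0,0]]' --slide '[[3.5,9,-25],[0,0,-30],[0,0,-25],[0,0,-15],[0,0,0]]' --gripper '[85,85,85,85,85]'

```text
clock: 2.03
eef_pos: [553.9, -252.7, 28.6]
tool_rot: [3.133, -0.01, -1.247]
force: [0.3, 0.6, 0.1]
width: 85.1
```

>>> arm_command --rot '[[0,0,0],[0,0,0]]' --slide '[[3,10,-1],[0,0,0]]' --gripper '[85,85]'

```text
clock: 2.2
eef_pos: [556.7, -245.4, 30.1]
tool_rot: [3.133, -0.012, -1.251]
force: [-0.3, 0.5, -0.4]
width: 85.2
```

>>> arm_command --rot '[[0,0,0],[0,0,0],[0,0,0],[0,0,0],[0,0,0]]' --slide '[[0,3,-5],[0,0,0],[0,0,0],[0,0,0],[0,0,0]]' --gripper '[85,75,50,50,50]'

```text
clock: 2.62
eef_pos: [560.3, -244.1, 31.8]
tool_rot: [3.14, -0.019, -1.251]
force: [0.5, 0.3, -1.2]
width: 57.4
```

>>> arm_command --rot '[[0,0,0],[0,0,0],[0,0,0]]' --slide '[[0,0,0],[0,0,0],[0,0,0]]' --gripper '[50,50,50]'

```text
clock: 2.87
eef_pos: [560.7, -244.3, 32.6]
tool_rot: [3.141, -0.019, -1.251]
force: [-0.0, 0.4, -0.8]
width: 57.5
```

>>> arm_command --rot '[[0,0,0],[0,0,0],[0,0,0],[0,0,0],[0,0,0]]' --slide '[[0,0,0],[-2,1,0],[-3,1,-10],[0,0,-2],[0,0,0]]' --gripper '[80,80,80,70,50]'

```text
clock: 3.28
eef_pos: [555.3, -242.5, 19.3]
tool_rot: [-3.142, -0.02, -1.252]
force: [-0.5, -0.2, 16.5]
width: 60.0
```

>>> arm_command --rot '[[0,0,0],[0,0,0],[0,0,0]]' --slide '[[0,0,0],[0,0,0],[0,0,0]]' --gripper '[50,50,50]'

```text
clock: 3.53
eef_pos: [555.2, -242.4, 19.8]
tool_rot: [3.142, -0.02, -1.252]
force: [-0.0, -0.3, 0.5]
width: 58.2
```

>>> arm_command --rot '[[0,0,0],[0,0,0],[0,0,0],[0,0,0],[0,0,0]]' --slide '[[0,0,20],[0,0,40],[0,0,40],[0,5,40],[0,5,40]]' --gripper '[50,50,50,50,50]'

```text
clock: 3.95
eef_pos: [545.6, -229.6, 194.1]
tool_rot: [3.122, -0.004, -1.253]
force: [1.5, 0.4, -0.5]
width: 57.9
```

>>> arm_command --rot '[[0,0,0],[0,0,0],[0,0,0],[0,0,0],[0,0,0]]' --slide '[[0,20,36],[0,30,30],[0,40,0],[0,30,0],[0,0,0]]' --gripper '[50,50,50,50,50]'

```text
clock: 4.37
eef_pos: [548.9, -108.9, 273.1]
tool_rot: [3.138, -0.015, -1.26]
force: [0.5, 0.4, -1.4]
width: 58.6
```

```bash
python3 - <<'E'
from h import *
from cell import telemetry
s=telemetry.read_state(); print(s['eef_pos'],s['tool_rot'],abs(np.array(s['qd'])).max())
c=grab('wrist','w2')
E
```

```text
[ 548.87678191 -108.92597485  273.13378671] [ 3.13814577 -0.01459175 -1.26015111] 0.04539117371115515
```

View pics/w2.png

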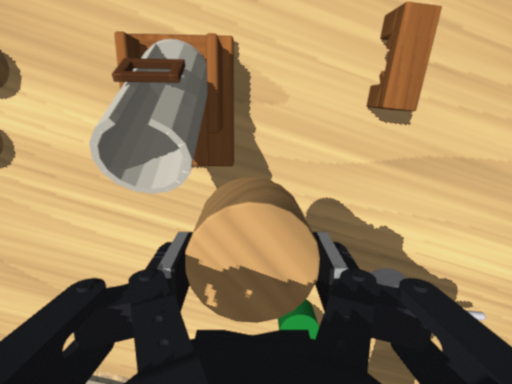

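The disc is held squarely at (253,255), with the tube mouth at (145,155) and the dark frame at (148,70). Now I'll measure the tube and frame from this view.

```bash
cat >> h.py <<'E'
def tube(c,yaw=17.0,off=(0,0,0)):
    T=tubefr(yaw); base=np.array([586.8,-6.5,0]); W=world(c)+np.array(off); Q=(W-base)@T; im=c['im'].astype(float)
    m=(c['d']>0)&(W[...,2]>86)&(abs(Q[...,1])<45)&(Q[...,0]>0)&(Q[...,0]<110)&(Q[...,2]<200)
    sat=(im.max(-1)-im.min(-1))/(im.max(-1)+1); return T,base,W,Q,m&(sat>.42),m&(sat<.25)
E
python3 - <<'E'
from h import *
np.set_printoptions(suppress=True)
c=load('w2')
W=world(c); b=(abs(W[...,2]-18)<3)&(W[...,0]>480)&(W[...,0]<700)&(abs(W[...,1])<110)&(c['d']>0)
print('board rect',cv2.minAreaRect(W[b][:,:2].astype(np.float32)),'bench',np.median(W[abs(W[...,2])<8][:,2]))
T,base,W,Q,br,wh=tube(c)
print(br.sum(),wh.sum(),'white a pct',np.percentile(Q[wh][:,2],[50,90,95,98,99,99.8]).round(1))
print('brown pct',np.percentile(Q[br],[1,5,50,95,99],axis=0).round(1).tolist())
t=np.percentile(Q[wh][:,2],99)
for w in (2,4):
  rim=wh&(Q[...,2]>t-w); P=Q[rim]; f=lambda p:np.hypot(P[:,0]-p[0],P[:,1]-p[1])-35.5
  s=least_squares(f,[48,0],loss='soft_l1'); print('rim',s.x.round(1),f(s.x).std().round(2),len(P))
# plane fit of rim for lean/yaw: SVD
u,S,v=np.linalg.svd(P-P.mean(0)); print('rim normal in tube frame',v[2].round(3))
r=np.hypot(Q[...,0]-s.x[0],Q[...,1]-s.x[1])
o=wh&(Q[...,2]<t-8)&(r>36.5); P=Q[o]
f=lambda p:np.hypot(P[:,0]-p[0]-p[2]*(P[:,2]-130),P[:,1]-p[1]-p[3]*(P[:,2]-130))-38.5
s2=least_squares(f,[48,0,0,0],loss='soft_l1'); print('body',s2.x.round(3),len(P),f(s2.x).std())
M=base+T@np.array([s.x[0],s.x[1],t]); print('mouth',M.round(1))
E
```

```text
board rect ((588.943603515625, -9.603752136230469), (159.41551208496094, 124.27809143066406), 16.818193435668945) bench -0.3506943380137386
1362 9707 white a pct [147.  174.7 175.2 175.5 175.7 176.1]
brown pct [[87.7, -27.6, 93.5], [88.2, -26.4, 95.9], [92.8, 0.5, 118.6], [94.5, 23.4, 125.2], [94.6, 25.3, 125.6]]
rim [48.7 -0.7] 1.93 1620
rim [49.3 -1.1] 2.03 1911
rim normal in tube frame [-0.002  0.003  1.   ]
body [48.453 -0.695 -0.003  0.002] 2856 1.3593884356672201
mouth [549.8 -18.9 178.3]
```

```bash
python3 - <<'E'
from h import *
c=load('w2'); T,base,W,Q,br,wh=tube(c)
im=c['im'][45:95,100:200].copy(); b=cv2.resize(im,None,fx=8,fy=8,interpolation=cv2.INTER_NEAREST)
cv2.imwrite('pics/z2.png',b[:,:,::-1])
# front-face pixels along the axial direction at sideways y~0
f=br&(Q[...,0]>93)
for lo,hi in [(-24,-21),(-14,-8),(-5,5),(8,14),(18,24)]:
    k=f&(Q[...,1]>lo)&(Q[...,1]<hi); print(lo,np.sort(Q[k][:,2]).round(1)[::3])
print(Q[f].min(0),Q[f].max(0))
E
```

```text
-24 [ 95.5  96.5  98.5 100.  103.3 105.2 106.8 108.9 110.8 112.8 113.7 114.3
 116.8 119.6 120.  121.2 123.  124.  124.4]
-14 [ 93.4  95.3  96.2  96.9  97.3  97.6  98.3  98.9 120.7 122.1 122.2 122.7
 123.1 124.3 124.7 125.8]
-5 [ 93.3  94.3  94.9  95.2  95.6  96.3  96.5  97.2  97.3  97.6  98.2  98.4
  98.9 121.  121.6 121.8 122.4 122.9 123.2 123.3 123.5 123.9 124.2 124.8
 125.  125.4]
8 [ 91.7  94.2  94.8  95.9  96.4  96.9  97.3  98.3 119.7 119.9 121.9 122.3
 122.9 123.8 124.1 124.5 124.6 125.6]
18 [ 92.3  93.4  93.7  95.4  96.2  96.9  97.6  98.3 100.  100.4 101.3 101.9
 102.8 104.3 104.7 106.  106.2 106.6 108.4 108.5 109.7 110.1 110.8 111.8
 112.9 113.1 114.2 115.2 115.9 116.8 116.9 117.6 118.3 118.8 120.4 120.9
 121.5 122.6 122.8 123.2 123.6 123.9 124.1 124.6]
[ 93.01783594 -27.68099557  90.70791432] [ 95.09648602  26.53701105 126.20052181]
```

View pics/z2.png

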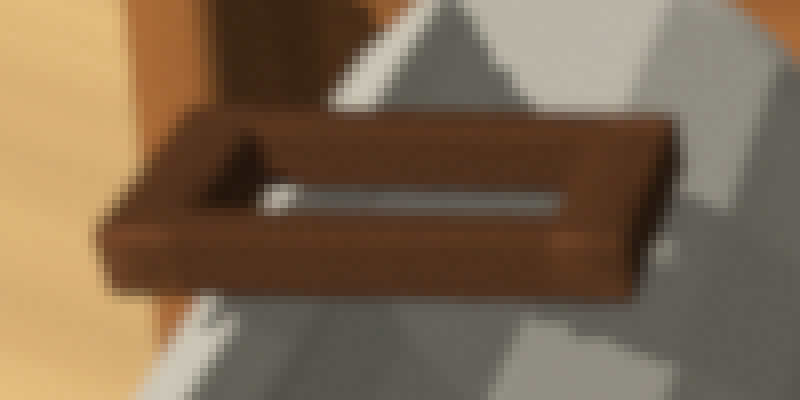

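Rim is at 175.2 and the opening at 99–120 along the axis, so the mark is about 84 mm above the floor. Two thick discs make 90 mm, which is 6 mm high and within tolerance. Thin plus thick makes 75 mm, about 9 mm low, which is riskier. I'm using the two thick discs. Next I'll tilt the tool and stage above the mouth.

>>> arm_command --rot '[[2,-6.7,0],[2,-6.7,0],[2,-6.7,0],[2,-6.7,0],[0,0,0]]' --slide '[[-8,20,-2],[-8,20,-4],[-8,20,-8],[-8,20,-10],[0,0,0]]' --gripper '[50,50,50,50,50]'

```text
clock: 4.83
eef_pos: [522.4, -40.2, 251.7]
tool_rot: [-2.748, -0.003, -1.258]
force: [-1.1, -0.0, -0.7]
width: 58.2
```

```bash
cat >> h.py <<'E'
def goal(s, off=0.0, M=(549.2,-18.8,177.5), dx=0.0):
    T=tubefr(); tgt=np.array(M)+T[:,2]*off+T[:,0]*dx
    Rg=np.stack([-T[:,1],-T[:,0],-T[:,2]],1); assert np.linalg.det(Rg)>0
    Rc=Ro.from_euler('xyz',s['tool_rot'])
    rv=np.degrees((Ro.from_matrix(Rg)*Rc.inv()).as_rotvec())
    d=tgt-np.array(s['eef_pos']); print('rotvec',rv.round(2),'slide',d.round(1),'in tube frame (TCP rel mouth)',((np.array(s['eef_pos'])-M)@T).round(1),'t',s['clock'],'F',np.round(s['force'],1),'w',s['width'])
E
python3 - <<'E'
from h import *
from cell import telemetry
goal(telemetry.read_state(),70,dx=-1)
E
```

```text
rotvec [ 1.8  -5.18 -0.91] slide [ -5.5  11.6 -12.9] in tube frame (TCP rel mouth) [  6.7 -12.7  80.5] t 4.8333 F [-1.1 -0.  -0.7] w 58.172663705999355
```

>>> arm_command --rot '[[2,-6,-1],[0,0,0]]' --slide '[[-6,12.5,-13],[0,0,0]]' --gripper '[50,50]'

```text
clock: 5.0
eef_pos: [523.5, -32.7, 249.9]
tool_rot: [-2.714, 0.012, -1.254]
force: [-0.5, 0.3, -0.3]
width: 58.2
```

```bash
python3 - <<'E'
from h import *
from cell import telemetry
goal(telemetry.read_state(),32,dx=-1)
E
```

```text
rotvec [ 0.42 -3.54 -1.19] slide [ 10.5   9.3 -44.6] in tube frame (TCP rel mouth) [ 8.7 -5.8 77.4] t 5.0 F [-0.5  0.3 -0.3] w 58.201123475882575
```

>>> arm_command --rot '[[0.5,-4,-1.2],[0,-1,-0.5],[0,0,0]]' --slide '[[2,9,-18],[2,4,-18],[0,0,0]]' --gripper '[50,50,50]'

```text
clock: 5.25
eef_pos: [531.8, -24.7, 233.9]
tool_rot: [-2.669, 0.011, -1.261]
force: [-1.3, 0.7, -0.6]
width: 58.2
```

```bash
python3 - <<'E'
from h import *
from cell import telemetry
goal(telemetry.read_state(),32,dx=-1)
E
```

```text
rotvec [-0.34 -1.06 -0.74] slide [  2.2   1.2 -28.6] in tube frame (TCP rel mouth) [10.2 -0.5 58.4] t 5.25 F [-1.3  0.7 -0.6] w 58.22387293493279
```

>>> arm_command --rot '[[0,-1,-0.8],[0,-0.5,0],[0,0,0]]' --slide '[[-3,0,-18],[0,1,-12],[0,0,0]]' --gripper '[50,50,50]'

```text
clock: 5.5
eef_pos: [537.7, -29.5, 221.0]
tool_rot: [-2.668, 0.012, -1.269]
force: [0.8, 0.2, 0.1]
width: 58.5
```

```bash
python3 - <<'E'
from h import *
from cell import telemetry
goal(telemetry.read_state(),26,dx=-1)
c=grab('wrist','w3'); c=grab('side','s3')
E
```

```text
rotvec [-0.39 -1.05 -0.33] slide [ -1.    6.9 -21. ] in tube frame (TCP rel mouth) [ 7.9 -6.9 45. ] t 5.5 F [0.8 0.2 0.1] w 58.475965621002466
```

View pics/w3.png

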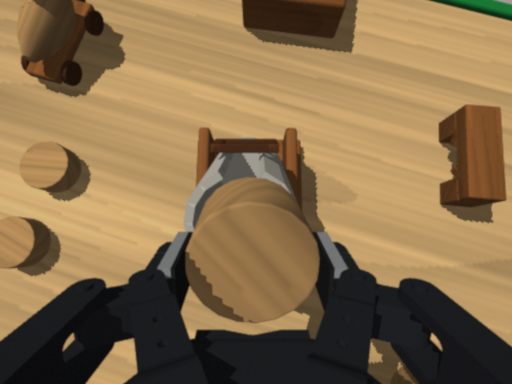

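View pics/s3.png

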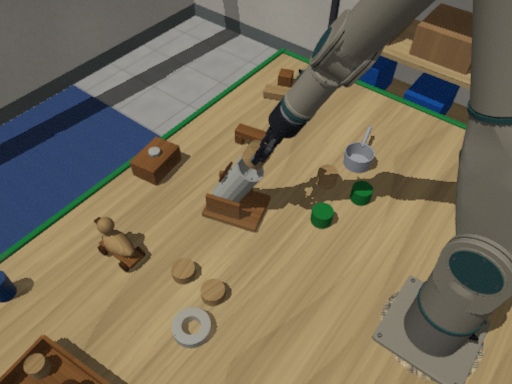

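The disc is aligned over the mouth in both views, wrist at (253,250) and side at (252,160). I'll correct the sideways error before inserting.

>>> arm_command --rot '[[0,0,0],[0,0,0]]' --slide '[[-6,9,-8],[0,0,0]]' --gripper '[50,50]'

```text
clock: 5.77
eef_pos: [534.1, -21.9, 219.6]
tool_rot: [-2.674, 0.015, -1.268]
force: [0.5, -0.1, -1.5]
width: 58.2
```

```bash
python3 - <<'E'
from h import *
from cell import telemetry
goal(telemetry.read_state(),26,dx=-1)
E
```

```text
rotvec [-0.47 -1.4  -0.37] slide [  2.6  -0.7 -19.6] in tube frame (TCP rel mouth) [ 6.2  1.4 44.4] t 5.7667 F [ 0.5 -0.1 -1.5] w 58.16784135049849
```

>>> arm_command --rot '[[-0.5,-1.5,0],[0,0,0]]' --slide '[[2,1,-22],[0,0,0]]' --gripper '[50,50]'

```text
clock: 5.93
eef_pos: [543.7, -25.6, 215.5]
tool_rot: [-2.674, 0.007, -1.262]
force: [0.3, -0.5, -0.7]
width: 58.3
```

```bash
python3 - <<'E'
from h import *
from cell import telemetry
goal(telemetry.read_state(),24,dx=-1)
E
```

```text
rotvec [-0.04 -1.28 -0.71] slide [ -6.1   3.3 -17.3] in tube frame (TCP rel mouth) [11.4 -4.9 37. ] t 5.9333 F [ 0.3 -0.5 -0.7] w 58.26993749971275
```

>>> arm_command --rot '[[0,0,0],[0,0,0]]' --slide '[[-10,3,-10],[-2,1,-4]]' --gripper '[50,50]'

```text
clock: 6.1
eef_pos: [535.4, -24.4, 210.4]
tool_rot: [-2.687, 0.012, -1.26]
force: [-0.5, -0.5, -0.7]
width: 58.3
```

```bash
python3 - <<'E'
from h import *
from cell import telemetry
goal(telemetry.read_state(),24,dx=-1)
E
```

```text
rotvec [-0.1  -2.06 -0.85] slide [  2.2   2.  -12.2] in tube frame (TCP rel mouth) [ 2.3 -1.3 36. ] t 6.1 F [-0.5 -0.5 -0.7] w 58.34702582067431
```

>>> arm_command --rot '[[0,-2,-0.8],[0,0,0]]' --slide '[[-3,3,-12],[0,1,-6]]' --gripper '[50,50]'

```text
clock: 6.27
eef_pos: [538.5, -25.4, 211.8]
tool_rot: [-2.682, 0.014, -1.269]
force: [0.2, -0.9, -1.1]
width: 58.2
```

```bash
python3 - <<'E'
from h import *
from cell import telemetry
goal(telemetry.read_state(),22,dx=-1)
E
```

```text
rotvec [-0.29 -1.86 -0.32] slide [  0.    3.3 -15.3] in tube frame (TCP rel mouth) [ 5.3 -3.1 36. ] t 6.2667 F [ 0.2 -0.9 -1.1] w 58.1527400515125
```

```bash
python3 - <<'E'
from h import *
from cell import telemetry
s=telemetry.read_state(); print(np.round(s['qpos'],3),np.round(s['qd'],3),np.round(s['tau'],1))
E
```

```text
[ 0.099  0.378  0.03   2.238 -1.099  0.233 -0.104] [-0.003  0.118 -0.01  -0.029 -0.002  0.     0.012] [ -0.1 -37.4   0.2 -13.3  -0.5  -0.1  -0.1]
```

>>> arm_command --rot '[[0,0,0]]' --slide '[[0,3,-20]]' --gripper '[50]'

```text
clock: 6.35
eef_pos: [542.0, -24.8, 201.9]
tool_rot: [-2.695, 0.02, -1.266]
force: [-0.1, 0.2, -0.9]
width: 58.4
```

```bash
python3 - <<'E'
from h import *
from cell import telemetry
s=telemetry.read_state(); print(np.round(s['qpos'],3),np.round(s['qd'],3),np.round(s['tau'],1))
goal(telemetry.read_state(),22,dx=-1)
E
```

```text
[ 0.098  0.403  0.029  2.227 -1.099  0.233 -0.103] [-0.007  0.337 -0.02  -0.152 -0.003 -0.007  0.009] [  0.1 -40.1   0.4 -12.9  -0.5  -0.1  -0. ]
rotvec [-0.37 -2.67 -0.48] slide [-3.5  2.7 -5.4] in tube frame (TCP rel mouth) [ 3.8 -3.6 25.6] t 6.35 F [-0.1  0.2 -0.9] w 58.42298138990312
```

Joints 5 and 6 sit at their limits, so the last 3° of tilt isn't available. The bore tolerates that: 60 mm disc, 65 mm bore, about 20 mm inserted. I'll back off a degree and centre.

>>> arm_command --rot '[[-0.5,1.5,-0.3],[0,0,0]]' --slide '[[-5,4,2],[0,0,0]]' --gripper '[50,50]'

```text
clock: 6.52
eef_pos: [537.6, -21.2, 201.6]
tool_rot: [-2.727, 0.021, -1.273]
force: [-0.1, 0.2, -0.1]
width: 58.3
```

```bash
python3 - <<'E'
from h import *
from cell import telemetry
s=telemetry.read_state(); print(np.round(s['qpos'],3),np.round(s['qd'],3))
goal(telemetry.read_state(),22,dx=0)
E
```

```text
[ 2.000e-03  4.010e-01  1.330e-01  2.216e+00 -1.010e+00  2.750e-01
 -2.150e-01] [ 0.108  0.054 -0.072  0.    -0.117 -0.057  0.16 ]
rotvec [ 0.1  -4.41 -0.1 ] slide [ 1.7 -0.6 -4.7] in tube frame (TCP rel mouth) [ 0.9  1.  26.8] t 6.5167 F [-0.1  0.2 -0.1] w 58.293122543780264
```

>>> arm_command --rot '[[0,0,0],[0,0,0]]' --slide '[[4,1,-9],[0,0,0]]' --gripper '[50,50]'

```text
clock: 6.68
eef_pos: [542.7, -19.7, 191.6]
tool_rot: [-2.727, 0.019, -1.27]
force: [-0.9, 0.8, -0.9]
width: 58.0
```

```bash
python3 - <<'E'
from h import *
from cell import telemetry
s=telemetry.read_state(); print(np.round(s['qpos'],3),np.round(s['qd'],3))
goal(telemetry.read_state(),6,dx=0)
E
```

```text
[ 0.023  0.425  0.098  2.215 -1.057  0.249 -0.168] [-0.015 -0.025  0.034 -0.002  0.028  0.015 -0.022]
rotvec [ 0.19 -4.38 -0.26] slide [ 3.8  0.1 -8.8] in tube frame (TCP rel mouth) [ 0.9  1.  15.5] t 6.6833 F [-0.9  0.8 -0.9] w 58.04887300593502
```

Responding well now; the bottom is entering without force.

>>> arm_command --rot '[[0,0,0],[0,0,0]]' --slide '[[4,0,-9],[0,0,0]]' --gripper '[50,50]'

```text
clock: 6.85
eef_pos: [546.9, -19.6, 182.2]
tool_rot: [-2.729, 0.02, -1.267]
force: [0.3, -0.2, 0.0]
width: 58.2
```

```bash
python3 - <<'E'
from h import *
from cell import telemetry
s=telemetry.read_state(); print(np.round(s['qpos'],3),np.round(s['qd'],3))
goal(telemetry.read_state(),4,dx=0)
c=grab('wrist','w4')
E
```

```text
[ 0.043  0.447  0.072  2.211 -1.099  0.233 -0.121] [ 0.008 -0.033  0.003  0.006 -0.022 -0.014 -0.056]
rotvec [ 0.19 -4.49 -0.44] slide [ 0.5  0.2 -1.2] in tube frame (TCP rel mouth) [ 0.1 -0.1  5.3] t 6.85 F [ 0.3 -0.2  0. ] w 58.20543323675098
```

View pics/w4.png

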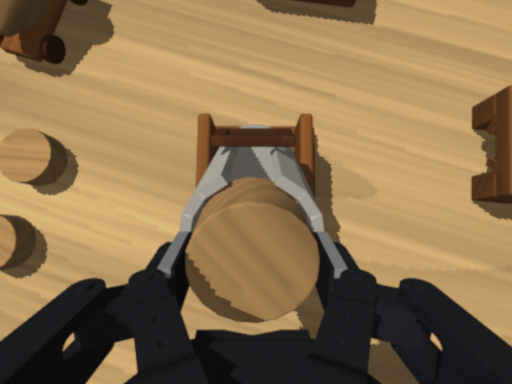

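The disc is centred in the mouth at (253,250), about 15 mm in, with no contact force. Releasing.

>>> arm_command --rot '[[0,0,0],[0,0,0],[0,0,0],[0,0,0],[0,0,0]]' --slide '[[0,0,0],[0,0,0],[0,0,0],[0,0,0],[0,0,0]]' --gripper '[85,85,85,85,85]'

```text
clock: 7.32
eef_pos: [547.8, -21.8, 184.8]
tool_rot: [-2.724, 0.019, -1.276]
force: [0.6, -0.4, 0.2]
width: 84.8
```

```bash
python3 - <<'E'
from h import *
from cell import telemetry
s=telemetry.read_state()
goal(telemetry.read_state(),4,dx=0)
c=grab('wrist','w5')
E
```

```text
rotvec [ 0.13 -4.24  0.07] slide [-0.4  2.5 -3.8] in tube frame (TCP rel mouth) [ 1.5 -2.5  7.5] t 7.3167 F [ 0.6 -0.4  0.2] w 84.83265129264296
```

View pics/w5.png

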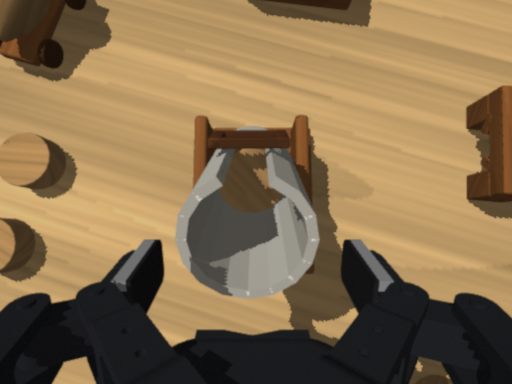

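It slid down; its top is visible at (250,180). I'll measure its height along the axis.

```bash
python3 - <<'E'
from h import *
c=load('w5'); T,base,W,Q,br,wh=tube(c); im=c['im']
r=np.hypot(Q[...,0]-48.5,Q[...,1]+.8); sel=(r<29)&(Q[...,2]<150)&(Q[...,2]>20); 
v,u=np.mgrid[:384,:512]; s2=sel&(v>150)&(v<215)&(u>215)&(u<290)
print(np.percentile(Q[s2][:,2],[5,25,50,75,95]).round(1),s2.sum())
rim=wh&(abs(r-35.5)<2.5)&(Q[...,2]>165); print('rim',np.percentile(Q[rim][:,2],[50,90,98]).round(1))
fr=(r>38)&(Q[...,0]>92)&(abs(Q[...,1])<30)&(Q[...,2]>80)&(Q[...,2]<140); print('frame',np.percentile(Q[fr][:,2],[1,50,99]).round(1),fr.sum())
E
```

```text
[68.9 69.6 70.  70.5 71.1] 2426
rim [174.9 175.8 176.2]
frame [ 93.8 119.6 125.8] 780
```

The disc top is at 70.0, so the floor is at 25.0 and the opening centre is 84.3 mm above it. A second thick disc gives 90, so the choice holds. I'll back out and fetch it.

>>> arm_command --rot '[[0,0,0],[0,0,0],[0,0,0],[-1,3,0],[-2,6.5,0]]' --slide '[[-8,-2,18],[-14,-4,28],[-14,-5,28],[-10,-30,5],[-10,-38,0]]' --gripper '[85,85,85,85,85]'

```text
clock: 7.78
eef_pos: [483.6, -95.7, 264.7]
tool_rot: [-2.909, 0.03, -1.275]
force: [0.7, 2.0, -1.7]
width: 84.9
```

>>> arm_command --rot '[[-2,6.5,0],[-2,6.5,0],[0,0,0],[0,0,0],[0,0,0]]' --slide '[[-12,-39,0],[-12,-39,-5],[-15,-35,-15],[-15,-30,-20],[0,0,0]]' --gripper '[85,85,85,85,85]'

```text
clock: 8.2
eef_pos: [431.6, -249.9, 229.9]
tool_rot: [3.128, 0.014, -1.279]
force: [-0.3, -0.4, -0.1]
width: 85.1
```

```bash
cat >> h.py <<'E'
def down(s,xyz,yaw=-1.25):
    Rg=Ro.from_euler('xyz',[np.pi,0,yaw]); rv=np.degrees((Rg*Ro.from_euler('xyz',s['tool_rot']).inv()).as_rotvec())
    print('rotvec',rv.round(2),'slide',(np.array(xyz)-s['eef_pos']).round(1),'t',s['clock'],'q',np.round(s['qpos'],2))
E
python3 - <<'E'
from h import *
from cell import telemetry
down(telemetry.read_state(),[438.9,-250.5,20])
E
```

```text
rotvec [-0.53 -0.98  1.68] slide [   7.3   -0.6 -209.9] t 8.2 q [ 0.05  0.49  0.62  1.93 -0.36  0.86 -0.42]
```

>>> arm_command --rot '[[0,0,0],[0,0,0],[0,0,0],[0,0,0],[0,0,0]]' --slide '[[4,0,-38],[3,0,-38],[0,0,-38],[0,0,-20],[0,0,0]]' --gripper '[85,85,85,85,85]'

```text
clock: 8.62
eef_pos: [439.7, -253.8, 92.8]
tool_rot: [3.134, 0.008, -1.288]
force: [0.3, -0.9, -1.2]
width: 85.1
```

```bash
python3 - <<'E'
from h import *
from cell import telemetry
down(telemetry.read_state(),[438.9,-250.5,20])
E
```

```text
rotvec [-0.32 -0.54  2.18] slide [ -0.8   3.3 -72.8] t 8.6167 q [ 0.18  0.69  0.44  2.03 -0.55  0.55 -0.27]
```

>>> arm_command --rot '[[0,0,0],[0,0,0],[0,0,0],[0,0,0],[0,0,0]]' --slide '[[-1,4,-30],[0,1,-25],[0,0,-14],[0,0,0],[0,0,0]]' --gripper '[85,85,85,85,85]'

```text
clock: 9.03
eef_pos: [441.8, -249.0, 25.3]
tool_rot: [3.139, 0.006, -1.289]
force: [-0.0, 0.3, -0.3]
width: 85.3
```

```bash
python3 - <<'E'
from h import *
from cell import telemetry
down(telemetry.read_state(),[438.9,-250.5,20])
E
```

```text
rotvec [-0.26 -0.23  2.23] slide [-2.9 -1.5 -5.3] t 9.0333 q [ 0.25  0.8   0.32  2.06 -0.65  0.39 -0.2 ]
```

>>> arm_command --rot '[[0,0,0],[0,0,0],[0,0,0],[0,0,0],[0,0,0]]' --slide '[[-3.5,-2,-5],[0,0,0],[0,0,0],[0,0,0],[0,0,0]]' --gripper '[85,75,50,50,50]'

```text
clock: 9.45
eef_pos: [441.2, -252.8, 25.9]
tool_rot: [-3.138, -0.0, -1.289]
force: [0.4, 0.4, 0.1]
width: 57.7
```

>>> arm_command --rot '[[0,0,0],[0,0,0]]' --slide '[[0,0,0],[0,0,0]]' --gripper '[50,50]'

```text
clock: 9.62
eef_pos: [441.7, -253.0, 26.8]
tool_rot: [-3.136, -0.001, -1.289]
force: [0.8, -0.3, -1.5]
width: 58.0
```

>>> arm_command --rot '[[0,0,0],[0,0,0],[0,0,0],[0,0,0],[0,0,0]]' --slide '[[0,0,20],[0,0,40],[0,0,40],[0,0,40],[5,5,40]]' --gripper '[50,50,50,50,50]'

```text
clock: 10.03
eef_pos: [438.9, -245.2, 205.5]
tool_rot: [3.131, 0.012, -1.293]
force: [1.1, -0.1, -1.1]
width: 57.7
```

>>> arm_command --rot '[[0,0,0],[1,-3.5,0],[1.5,-5,0],[1.5,-5,0],[1,-4,0]]' --slide '[[15,15,33],[15,32,15],[15,35,2],[15,35,0],[10,30,0]]' --gripper '[50,50,50,50,50]'

```text
clock: 10.45
eef_pos: [517.3, -101.9, 270.0]
tool_rot: [-2.808, -0.005, -1.3]
force: [0.3, 1.7, -2.3]
width: 58.0
```

```bash
python3 - <<'E'
from h import *
from cell import telemetry
s=telemetry.read_state();print(np.round(s['qpos'],3))
goal(s,60,dx=2)
E
```

```text
[-0.144  0.316  0.509  2.086 -0.636  0.582 -0.473]
rotvec [ 2.73 -8.44  1.52] slide [  6.6  75.4 -38.6] in tube frame (TCP rel mouth) [ -4.9 -70.1 107.4] t 10.45 F [ 0.3  1.7 -2.3] w 57.98236445959545
```

>>> arm_command --rot '[[1,-2.5,1],[0.5,-1.5,0.5],[0,0,0],[0,0,0]]' --slide '[[4,30,-4],[3,28,-8],[0,12,-8],[0,0,0]]' --gripper '[50,50,50,50]'

```text
clock: 10.78
eef_pos: [520.6, -21.5, 250.5]
tool_rot: [-2.727, 0.006, -1.265]
force: [-0.6, 0.3, -0.9]
width: 58.0
```

```bash
python3 - <<'E'
from h import *
from cell import telemetry
s=telemetry.read_state();print(np.round(s['qpos'],3))
goal(s,40,dx=2)
E
```

```text
[-0.184  0.3    0.36   2.204 -0.824  0.393 -0.396]
rotvec [ 0.92 -4.14 -0.54] slide [ 12.3  -2.3 -36.7] in tube frame (TCP rel mouth) [ 9.4  5.8 77.7] t 10.7833 F [-0.6  0.3 -0.9] w 57.97981693576109
```

>>> arm_command --rot '[[0,0,0],[0,0,0],[0,0,0]]' --slide '[[5,-2,-18],[5,0,-16],[0,0,0]]' --gripper '[50,50,50]'

```text
clock: 11.03
eef_pos: [531.2, -23.8, 216.9]
tool_rot: [-2.725, 0.005, -1.263]
force: [-0.9, -0.3, -1.3]
width: 58.0
```

```bash
python3 - <<'E'
from h import *
from cell import telemetry
s=telemetry.read_state();print(np.round(s['qpos'],3))
goal(s,30,dx=2)
E
```

```text
[-0.075  0.368  0.234  2.221 -0.981  0.313 -0.229]
rotvec [ 0.98 -4.01 -0.66] slide [  6.3   1.4 -12. ] in tube frame (TCP rel mouth) [ 2.   0.5 43.6] t 11.0333 F [-0.9 -0.3 -1.3] w 57.96937368114861
```

>>> arm_command --rot '[[0,0.5,0],[0,0,0]]' --slide '[[5,1.5,-12],[0,0,0]]' --gripper '[50,50]'

```text
clock: 11.2
eef_pos: [536.5, -24.8, 205.2]
tool_rot: [-2.734, 0.007, -1.266]
force: [0.5, 0.6, -2.6]
width: 57.8
```

```bash
python3 - <<'E'
from h import *
from cell import telemetry
s=telemetry.read_state();print(np.round(s['qpos'],3))
goal(s,18,dx=2)
E
```

```text
[-0.058  0.397  0.212  2.213 -1.006  0.3   -0.208]
rotvec [ 1.   -4.54 -0.46] slide [  6.3   4.  -10.9] in tube frame (TCP rel mouth) [ 0.7 -2.  31. ] t 11.2 F [ 0.5  0.6 -2.6] w 57.76969365061976
```

>>> arm_command --rot '[[0,0,0],[0,0,0]]' --slide '[[6,5,-8],[0,0,0]]' --gripper '[50,50]'

```text
clock: 11.37
eef_pos: [543.2, -22.3, 198.7]
tool_rot: [-2.732, 0.005, -1.27]
force: [-0.1, 1.0, -1.0]
width: 57.6
```

```bash
python3 - <<'E'
from h import *
from cell import telemetry
s=telemetry.read_state();print(np.round(s['qpos'],3))
goal(s,12,dx=1.5)
E
```

```text
[-0.048  0.414  0.188  2.207 -1.03   0.28  -0.195]
rotvec [ 1.06 -4.45 -0.26] slide [ 1.9  2.2 -9.9] in tube frame (TCP rel mouth) [ 4.  -1.6 21.9] t 11.3667 F [-0.1  1.  -1. ] w 57.583138726401664
```

>>> arm_command --rot '[[0,0,0],[0,0,0]]' --slide '[[2,2.5,-10],[0,0,0]]' --gripper '[50,50]'

```text
clock: 11.53
eef_pos: [545.3, -20.9, 190.5]
tool_rot: [-2.731, 0.004, -1.271]
force: [-0.2, 0.7, -1.8]
width: 57.5
```

```bash
python3 - <<'E'
from h import *
from cell import telemetry
s=telemetry.read_state();print(np.round(s['qpos'],3))
goal(s,8,dx=1.5); grab('wrist','w6')
E
```

```text
[-0.015  0.429  0.138  2.212 -1.068  0.248 -0.16 ]
rotvec [ 1.07 -4.34 -0.2 ] slide [ 1.6  1.4 -5.2] in tube frame (TCP rel mouth) [ 2.2 -0.9 13.5] t 11.5333 F [-0.2  0.7 -1.8] w 57.51525819297273
```

View pics/w6.png

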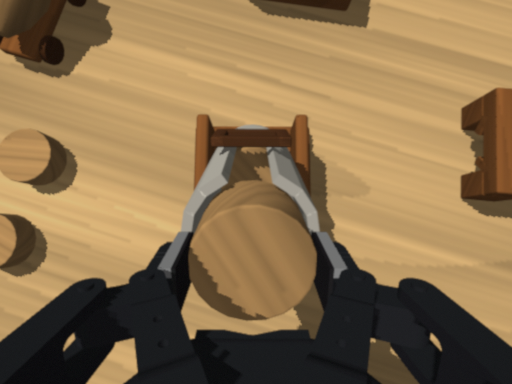

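The second disc is centred in the mouth at (253,250), about 13 mm in, with no contact force. Releasing.

>>> arm_command --rot '[[0,0,0],[0,0,0],[0,0,0],[0,0,0],[0,0,0]]' --slide '[[2,1.5,-4],[0,0,0],[0,0,0],[0,0,0],[0,0,0]]' --gripper '[50,85,85,85,85]'

```text
clock: 12.0
eef_pos: [549.3, -22.3, 191.3]
tool_rot: [-2.724, 0.0, -1.275]
force: [-0.8, 0.4, 0.5]
width: 85.2
```

>>> arm_command --rot '[[0,0,0],[0,0,0]]' --slide '[[0,0,0],[0,0,0]]' --gripper '[85,85]'

```text
clock: 12.17
eef_pos: [549.7, -22.6, 192.0]
tool_rot: [-2.723, -0.001, -1.275]
force: [-0.2, 0.5, -0.5]
width: 85.1
```

```bash
python3 - <<'E'
from h import *
from cell import telemetry
goal(telemetry.read_state(),8); c=grab('wrist','w7')
T,base,W,Q,br,wh=tube(c)
r=np.hypot(Q[...,0]-48.5,Q[...,1]+.8); sel=(r<26)&(Q[...,2]<160)&(Q[...,2]>20)&(c['d']>0)
print(sel.sum(),np.percentile(Q[sel][:,2],[5,25,50,75,95]).round(1))
fr=(r>38)&(Q[...,0]>92)&(abs(Q[...,1])<30)&(Q[...,2]>80)&(Q[...,2]<140); print('frame',np.percentile(Q[fr][:,2],[1,50,99]).round(1),fr.sum())
E
```

```text
rotvec [ 1.21 -3.82  0.05] slide [-4.1  2.7 -7.4] in tube frame (TCP rel mouth) [ 6.3 -3.8 13.1] t 12.1667 F [-0.2  0.5 -0.5] w 85.13759052483051
3150 [114.1 114.7 115.1 115.5 116.1]
frame [ 92.8 120.  125.8] 775
```

View pics/w7.png

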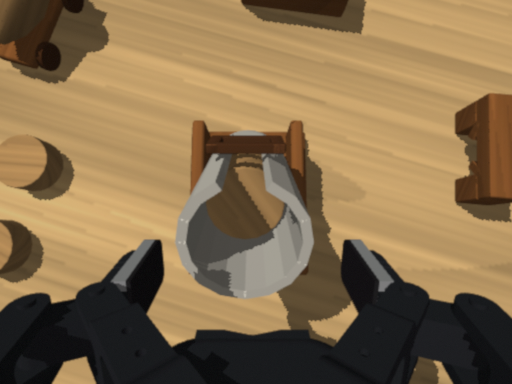

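The stack top is at 115.1 along the axis, inside the opening (99–120), and the frame hasn't moved. Backing out for a last check.

>>> arm_command --rot '[[0,0,0],[0,0,0],[0,0,0],[0,0,0],[0,0,0]]' --slide '[[-10,0,18],[-16,-4,30],[-16,-6,30],[-16,-30,10],[-20,-30,0]]' --gripper '[85,85,85,85,85]'

```text
clock: 12.63
eef_pos: [471.3, -83.8, 281.2]
tool_rot: [-2.727, 0.003, -1.254]
force: [0.8, -2.0, -0.4]
width: 84.9
```

>>> arm_command --rot '[[-1,3,0],[-2,6,0],[-1,4,0],[0,0,0],[0,0,0]]' --slide '[[-5,-35,0],[-5,-38,0],[-5,-38,0],[0,-25,0],[0,0,0]]' --gripper '[85,85,85,85,85]'

```text
clock: 13.05
eef_pos: [448.1, -228.5, 284.1]
tool_rot: [-2.976, 0.007, -1.259]
force: [0.2, -1.6, 1.4]
width: 85.2
```

```bash
python3 - <<'E'
from h import *
from cell import telemetry
s=telemetry.read_state(); print(s['clock'],s['eef_pos'],s['force'])
c=grab('side','s8');grab('top','t8')
for n,o in [('s8','side0'),('t8','top0')]:
    a,b=load(n),load(o); d=cv2.absdiff(a['im'],b['im']).max(-1)>40
    W=world(b); 
    k,l,st,ce=cv2.connectedComponentsWithStats(cv2.morphologyEx(d.astype(np.uint8),cv2.MORPH_OPEN,np.ones((3,3))))
    print(n,[(ce[i].round().tolist(),int(st[i,4])) for i in range(1,k) if st[i,4]>15])
    cv2.imwrite('pics/%sx.png'%n,a['im'][:,:,::-1])
T,base,W,Q,br,wh=tube(load('s8'),off=(3,-.5,0)); print('frame side',np.percentile(Q[br][:,2],[2,98]).round(1))
E
```

```text
13.05 [ 448.09489519 -228.53966386  284.07035235] [ 0.23932967 -1.5813602   1.41679592]
s8 [([384.0, 8.0], 222), ([354.0, 9.0], 59), ([369.0, 39.0], 365), ([487.0, 58.0], 1537), ([346.0, 75.0], 1322), ([469.0, 73.0], 25), ([488.0, 121.0], 252), ([441.0, 163.0], 3980), ([366.0, 148.0], 34), ([297.0, 166.0], 196), ([330.0, 182.0], 207), ([452.0, 241.0], 744), ([479.0, 269.0], 1069), ([484.0, 290.0], 255), ([509.0, 317.0], 65), ([491.0, 329.0], 49)]
t8 [([253.0, 173.0], 26), ([379.0, 295.0], 20285), ([333.0, 200.0], 160), ([340.0, 237.0], 141), ([376.0, 240.0], 277), ([345.0, 268.0], 42), ([499.0, 312.0], 676), ([253.0, 372.0], 228), ([484.0, 375.0], 1015), ([281.0, 376.0], 713)]
frame side [ 94.5 126.9]
```

View pics/s8.png

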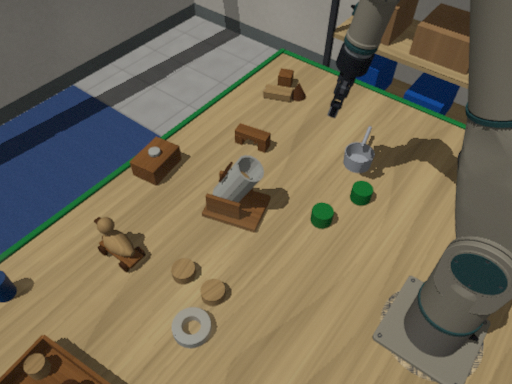

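View pics/t8.png

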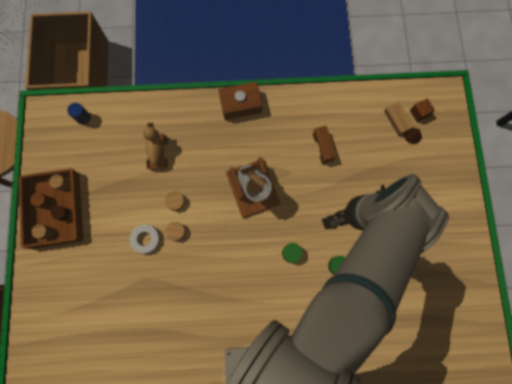

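The side view (tube at (237,185), pan at (359,157)) shows everything where it started apart from the two thick discs. The top view shows the disc in the tube at (258,182). Handing in.

```bash
python3 -c "
from cell import ctrl; print(ctrl.finish_job())"
```

```text
the job is handed in; nothing more can be done
None
```

I stacked the two plain thick discs in the leaning tube and handed the job in at about 13 s of the 59 s. The two thin discs stay on the bench and the green look-alikes were left alone.

**Height:** The last wrist view put the top of the stack 90 mm above the inner floor. The middle of the frame's opening is at about 84 mm, so the stack comes out about 6 mm high, within the 10 mm allowed. A thin plus a thick disc would have come out about 9 mm low.

**Other toys and frame:** The frame measured the same before and after. Before-and-after side pictures showed nothing moved apart from the two thick discs, the arm and its shadow. In the last top view the arm hides the pan, so only the side view covers that one. Forces stayed low, with a brief 16.5 N during the first grasp.

**What disagreed:**
- **Tilt:** Joints 5 and 6 reached their limits near the full 28° tilt, so I let both discs go about 4° short of it. Both still slid down and seated.
- **Cameras:** The two fixed cameras differed by about 6 mm in x, so I used the wrist camera for the final positions.

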